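# Turn the clock case in the slide-jaw vise and hold the jaw up for locking

### The job

I am done with the hinge plate on the side of the wooden clock case in the slide-jaw vise and now need its back: slide the jaw open, give the case a quarter turn so that its metal back plate faces my seat across the bench, and stand it squarely between the jaws again, flat on the vise bed. Then push the sliding jaw up so that it presses the case against the fixed jaw with a steady 12 N or so, enough to hold and never hard enough to crack the case (40 N), and finish while still holding the jaw pressed like that, so that I can tighten its lock knob. Leave the other things on the bench where they are and do not tip the case over.

Things in the scene. Friction and masses are not known exactly. Their poses are not given: they have to be found in the camera images.
- vise: Green and steel slide-jaw vise bolted to the bench, base 104 x 262 mm. Origin: at bench height on the bed's centre line. Its x axis points across the bench to the clockmaker's seat (world +x within 0.3 rad), its y axis along the jaw travel towards the fixed jaw. The flat bed on which work stands is 25 mm above the bench and 80 mm wide (x -40 to +40 mm).
- fixed_jaw: Fixed jaw at the +y end of the vise, cork lined, 74 mm wide (along vise x), 45 mm high above the bed (top 70 mm above the bench). Origin: at the foot of its clamping face, on the bed, mid width, i.e. 65 mm along +y from the vise origin; its face looks to vise -y. It feels the push on the sliding jaw less the jaw friction (1.5 N) and the friction of the case on the bed (1 to 3 N).
- jaw_slide (a joint): Travel of the sliding jaw, m: the gap between the two clamping faces. 0 = faces touching, grows as the jaw is slid open (along vise -y), stop at 0.122. The lock is loose: it slides freely with about 1.5 N of friction and some drag (8 N per m/s) and stays where it is left.
- moving_jaw: The sliding jaw, green, cork-lined face of the fixed jaw's size, with a 90 mm wide carriage reaching 81 mm behind the face (top 44 mm above the bench), a black push lug on the carriage and a brass lock knob on the clockmaker's side. Origin: at the foot of its clamping face, mid width; axes as the vise's; its body extends to -y.
- jaw_lug (a point): Grip point on the black push lug of the sliding jaw, 75 mm above the bench, 60 mm behind (-y of) the clamping face. The lug is 24 mm along vise x, 18 mm along vise y, reaches from 44 to 91 mm above the bench, is rigid with the jaw and can be pinched from above on either pair of faces or pushed.
- clock_case: Walnut clock case, rigid block, 50 mm deep (own x) x 84 wide (own y) x 105 tall, 0.2 to 0.45 kg. Origin: centre of its underside. Own +x points out of the back (square aluminium plate, four brass screws), -x out of the front (dark round bore, brass ring). At the start it stands on the bed between the jaws, back towards the fixed jaw, the sliding jaw a few mm off its front.
- case_back (a point): Centre of the back face of the clock case, 25 mm along own +x from its axis, 52.5 mm above its underside.
- screwdriver: Bystander: screwdriver with a red handle, 160 mm, lying by the vise on the clockmaker's side.
- dial_insert: Bystander: round clock insert, white dial with brass bezel, 68 mm across, 14 mm high, face up by the vise on the clockmaker's side.
- loupe: Bystander: black eye loupe, 38 mm across, 32 mm high, by the vise on the clockmaker's side.
- watch_box: Bystander: wrist watch in an orange and black octagonal box, 96 mm across, 45 mm high.
- parts_tray: Bystander: white divided parts tray, 110 x 160 x 28 mm.
- dust_brush: Bystander: dusting brush, 150 mm, lying.
- green_bottle: Bystander: green bottle, 60 mm across, 165 mm tall.
Not all that is in view belongs to the job. What is meant by the clock_case is not green, pink or red, and is the smaller of those in its own colour.

How it is judged (in metres and radians):
On the way:
1. the case, turned a quarter with its back to the clockmaker, stands free on the vise bed, let go by the fingers (z of clock_case in the frame of vise between 0.021 and 0.029 m and angle between clock_case's own z axis and vertical below 0.06 rad and angle between the x axis of clock_case and the x axis of vise, either way round below 0.07 rad and x of case_back in the frame of vise between 0.01 and 0.042 m and contact force between the fingers and clock_case below 0.1 N and linear speed of clock_case below 0.02 m/s), for 0.2 s.
At the end, for the whole second after the job is handed in: The case stands flat on the bed (4 mm, 0.06 rad), centred in the jaws within 16 mm, back plate square to the clockmaker (0.07 rad); the fingers hold or push the sliding jaw, not the case, and press the case on the fixed jaw with 6 to 20 N; all at rest (z of clock_case in the frame of vise between 0.021 and 0.029 m and angle between clock_case's own z axis and vertical below 0.06 rad and angle between the x axis of clock_case and the x axis of vise, either way round below 0.07 rad and x of case_back in the frame of vise between 0.01 and 0.042 m and contact force between clock_case and fixed_jaw between 6 and 20 N and contact force between clock_case and moving_jaw above 6 N and contact force between the fingers and moving_jaw above 5 N and contact force between the fingers and clock_case below 0.1 N and linear speed of clock_case below 0.01 m/s and velocity of joint jaw_slide between -0.01 and 0.01 m/s); the arm keeps its last pose, push and grip.
It fails at once if the case is pressed against a jaw with more than 40 N (contact force between clock_case and fixed_jaw above 40 N or contact force between clock_case and moving_jaw above 40 N).
It fails at once if the case is tipped over (angle between clock_case's own z axis and vertical above 0.6 rad).
It fails at once if one of the other things on the bench is moved more than 25 mm (distance of any of screwdriver, dial_insert, loupe, watch_box, parts_tray, dust_brush, green_bottle from where it was at the start of the episode above 0.025 m).
It also fails if it takes over 67 s, if anything falls off the work surface, if the arm or the gripper's body presses on something with over 40 N, if the wrist force passes 120 N, or if a joint passes its speed limit or range.

### The arm

A 7-joint arm with a two-finger parallel gripper is mounted at the origin on the work surface. World frame = base frame: x ahead of the robot, y to its left, z up, the work surface at z = 0. Lengths are in m, angles in degrees, forces in N, time in s.
With the tool pointing down it reaches from about 0.425 to 0.875 m from the base axis. Payload 8.4 kg.
Tool frame: the origin (TCP) lies between the finger pads; the fingertips stand 11 mm ahead of it and the grasp point (between the pads) lies 8 mm behind it; z points along the fingers, y is the line along which they close (so a half turn about z gives the same grasp; the last joint's range is limited). The gripper opens to 85 mm and grips with 20 to 120 N. Pads are 22 mm wide; open, the fingers measure 114 mm over their backs; the gripper's body (76 mm by 85 mm) begins 54 mm behind the grasp point. The pads swing forward as they close: fully open they stand 13 mm farther back than shut.
Start: joints at [-79.538, 19.091, 2.286, 83.961, -0.768, 76.965, -3.352], TCP at [0.181, 0.624, 0.242] pointing down, gripper open.
Joint ranges: [-147.57, 147.57], [-21.85, 119.76], [-74.77, 79.35], [14.55, 137.4], [-85.83, 265.84], [4.83, 119.75], [-152.11, 152.11]. Speed limits (degrees/s): [127.2, 127.2, 159.86, 159.86, 180, 180, 180].

### API

Orientations are given as [roll, pitch, yaw] about the fixed x, y, z axes, in that order (R = Rz(yaw) Ry(pitch) Rx(roll)).
In Python, from workcell import r gives the robot as it stands.
- The arm moves only by the shell command python3 -m handwheel 'ROWS' [FORCE]. ROWS is JSON, a list of rows, each a list of 5 numbers: the shift along the tool's x, y, z in m, then the turn about the tool's z in rad, then the closure in counts, from 0 (fully open) to 255 (shut). In form: [[tx, ty, tz, twist, jaw], ...]. A call has 1 to 12 rows; each row shifts and turns the commanded pose from where the row before left it, along the tool's axes as they then stand; what a row does not reach is not made up. A row lasts 1/8 s, in which the tool goes at most 62.5 mm and 10.7 degrees, less where a joint would pass 70% of its speed; a pose out of reach is approached as far as the arm can. A call is refused whole if a number of a shift passes 0.0625 or a number of a turn 0.188, either way. A call with a gripper value outside its range is refused whole. The fingers move at their own pace and stop on an object; FORCE is the grip in N (left out, the last holds). Time passes only in rows, so rows that do not move let the fingers close. It gives the time, the measured TCP pose, the force, the opening and the grip force at its end, in the units of the state.
- r.get_state(): the state, without advancing time (a new reading comes with each control period).
- r.camera(name): name is "scene" or "top"; returns a dict with "image" (400x640x3 uint8, red, green, blue), "range_z" (400x640 float32, m along the optical axis (not along the pixel's ray), 0 where there is no reading), "vfov" (degrees; the focal length in pixels is half the picture's height over the tangent of half this angle, whatever the lens; pixels are square), "cx", "cy" (the principal point, pixels), "R" (3x3) and "t" (3): a world point X has camera coordinates R X + t. Camera axes: x right, y down, z forward; pixel columns grow to the right and rows downward; lengths in m; the calibration is good to about 2 mm. A picture is of the moment at which its call begins.
- r.finish_job(): hands the job in; it is judged then, once.
The state is a dict: "t": time; "q": joint angles; "qvel": joint speeds; "joint_efforts": joint torques, N m; "eef_pos": TCP position; "eef_rot": TCP orientation; "contact_force": force on the tool from outside, world axes, zero at the start; "ft_torque": the same for the moment, N m; "grip_width": finger opening in m; "grip_force": force on a finger pad.
Only numpy, scipy, OpenCV 4.12 (cv2) and the standard library are available. Lean on these libraries where they do the work, as an engineer would, in place of code of your own. Each camera call takes 0.05 s, during which the arm holds its last target. There are 200 camera calls.

## Working session

There is one attempt and no reset: what is moved stays moved. The work goes in short steps, Python scripts to look and compute and a shell command to move; the robot and the scene stay as the last step left them, time stands still between calls to the robot, and variables do not carry over. Pictures are saved under pics/ and viewed, at most 10 in all, crops included, and the job is handed in when it is done.

```bash
mkdir -p pics; ls; python3 - <<'E'
from workcell import r
import cv2,numpy as np,pickle
for n in("scene","top"):
    c=r.camera(n); pickle.dump(c,open(n+".pkl","wb"))
    cv2.imwrite(f"pics/{n}0.png",c["image"][:,:,::-1]); print(n,c["vfov"],c["cx"],c["cy"],c["R"],c["t"])
s=r.get_state();print({k:s[k] for k in("t","eef_pos","eef_rot","grip_width","contact_force")})
E
```

```text
pics
scene 55.92600100124623 318.5947838588696 200.8392783427124 [[-0.79854883  0.60186622  0.00876403]
 [ 0.47028632  0.63292562 -0.61500889]
 [-0.37570006 -0.48699303 -0.78847147]] [ 0.41639015 -0.19896654  1.22299997]
top 49.269708916988876 322.42733083362964 203.82360051118997 [[ 0.02695532 -0.99962108 -0.00557753]
 [-0.99711927 -0.02649129 -0.07107307]
 [ 0.07089839  0.00747726 -0.99745552]] [-0.01682581  0.52472772  1.25026729]
{'t': 0.1, 'eef_pos': array([0.18064152, 0.62400462, 0.24149723]), 'eef_rot': array([-1.79916489e+02,  3.73877756e-03,  1.63856094e+02]), 'grip_width': 0.08536244988563424, 'contact_force': array([ 0.8592245 , -1.24825551,  0.42454542])}
```

View pics/scene0.png

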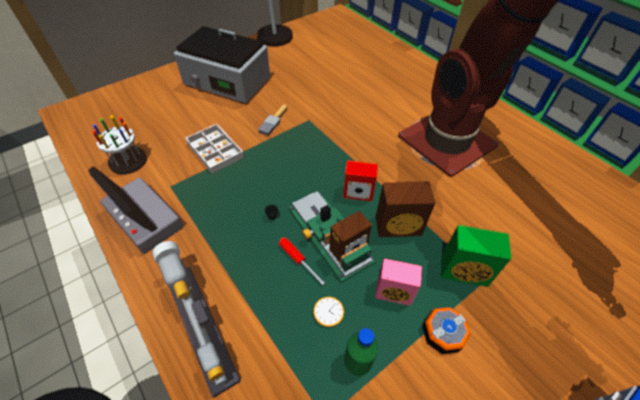

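View pics/top0.png

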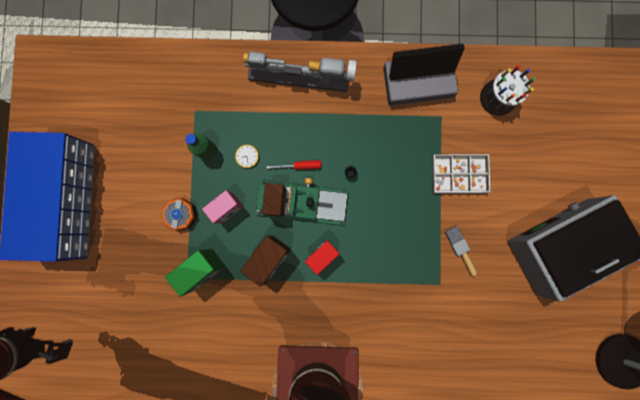

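```bash
cat > h.py <<'E'
import numpy as np,cv2
def cloud(c):
    v,u=np.indices(c["range_z"].shape); f=200/np.tan(np.radians(c["vfov"]/2)); z=c["range_z"]
    P=np.dstack([(u-c["cx"])/f*z,(v-c["cy"])/f*z,z])-c["t"]
    P=P@c["R"]; P[z==0]=np.nan
    return P
def crop(c,x0,x1,y0,y1,k,fn):
    cv2.imwrite(fn,cv2.resize(c["image"][y0:y1,x0:x1,::-1],None,fx=k,fy=k,interpolation=cv2.INTER_CUBIC))
E
python3 - <<'E'
import pickle,cv2,numpy as np
from h import *
t=pickle.load(open("top.pkl","rb"));s=pickle.load(open("scene.pkl","rb"))
a=cv2.resize(t["image"][165:240,245:360],None,fx=5,fy=5,interpolation=cv2.INTER_CUBIC)
b=cv2.resize(s["image"][180:290,275:390],None,fx=5,fy=5,interpolation=cv2.INTER_CUBIC)[:,:]
cv2.imwrite("pics/c0.png",a[:,:,::-1]);cv2.imwrite("pics/c1.png",b[:,:,::-1])
P=cloud(t); Q=P[165:240,245:360].reshape(-1,3)
for lo,hi in((.122,.14),(.084,.098),(.063,.077),(.037,.051),(.018,.032),(.004,.016)):
    m=Q[(Q[:,2]>lo)&(Q[:,2]<hi)]
    print(lo,len(m),np.median(m,0).round(4) if len(m) else "", [np.round(x,4) for x in cv2.minAreaRect(m[:,:2].astype(np.float32)*1000)] if len(m)>4 else "")
E
```

```text
0.122 590 [0.5278 0.1297 0.1294] [array([495.8018, 132.2027]), array([ 50.1005, 149.4757]), np.float64(86.7549)]
0.084 80 [0.5258 0.0366 0.0903] [array([506.0509, 102.9211]), array([ 87.4909, 152.8911]), np.float64(42.731)]
0.063 338 [0.5326 0.0953 0.0693] [array([522.212 , 125.8365]), array([143.2256, 140.3657]), np.float64(42.5857)]
0.037 675 [0.5299 0.0453 0.0435] [array([530.7646,  43.3868]), array([108.0397, 270.5957]), np.float64(39.3112)]
0.018 1037 [ 0.5285 -0.0211  0.0244] [array([530.8242,  43.5616]), array([213.5004, 286.134 ]), np.float64(1.1505)]
0.004 920 [0.5249 0.0405 0.0093] [array([530.4792,  57.6385]), array([218.5405, 336.7829]), np.float64(1.5477)]
```

View pics/c0.png

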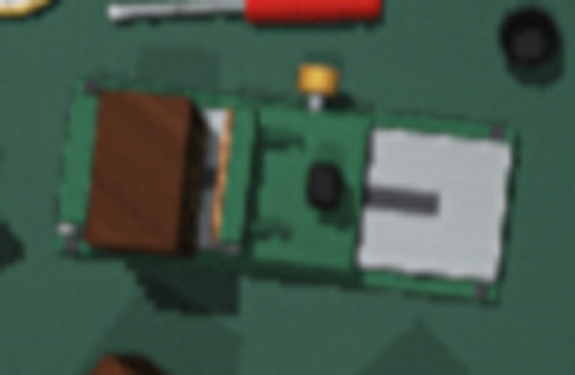

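View pics/c1.png

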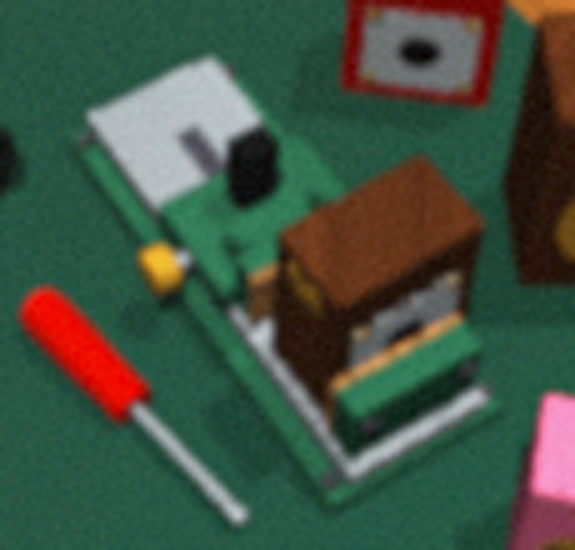

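```bash
cat >> h.py <<'E'
def blobs(c,bands,box):
    P=cloud(c).reshape(-1,3); x0,x1,y0,y1=box
    P=P[(P[:,0]>x0)&(P[:,0]<x1)&(P[:,1]>y0)&(P[:,1]<y1)]
    for lo,hi in bands:
        m=P[(P[:,2]>lo)&(P[:,2]<hi)]
        if len(m)>8:
            (a,b),(w,h),g=cv2.minAreaRect(m[:,:2].astype(np.float32)*1000)
            print(lo,len(m),"med",(np.median(m,0)*1000).round(1),"rect",np.round((a,b,w,h,g),1))
E
python3 - <<'E'
import pickle
from h import *
for n in("top","scene"):
    c=pickle.load(open(n+".pkl","rb")); print(n)
    blobs(c,[(.124,.136)],(.47,.6,.06,.2))
    blobs(c,[(.085,.097)],(.49,.56,0,.08))
    blobs(c,[(.064,.076)],(.48,.58,.05,.095))
    blobs(c,[(.064,.076)],(.48,.58,.145,.2))
    blobs(c,[(.040,.048)],(.45,.6,-.03,.2))
    blobs(c,[(.020,.029)],(.45,.6,-.15,.2))
    blobs(c,[(.020,.029)],(.45,.6,-.15,0))
# vise edges in colour: print heights along crop column for base rectangle
c=pickle.load(open("top.pkl","rb"));P=cloud(c)
m=(P[:,:,2]>.012)&(P[:,:,0]>.46)&(P[:,:,0]<.6)&(P[:,:,1]>-.15)&(P[:,:,1]<.22)
# side edges: per image column, extreme x of low points
for lab,f in(("hi",max),("lo",min)):
    pts=[]
    for u in range(262,345,2):
        col=P[:,u][m[:,u]&(P[:,u,2]<.05)]
        if len(col): k=f(range(len(col)),key=lambda i:col[i,0]); pts.append(col[k])
    pts=np.array(pts); print(lab,[tuple((p*1000).astype(int)) for p in pts])
E
```

```text
top
0.124 579 med [527.1 129.7 129.5] rect [528.5 130.3  50.   84.   86.9]
0.085 56 med [526.6  33.6  90.3] rect [526.8  33.8  22.6  16.7   1.4]
0.064 160 med [531.3  83.8  69.7] rect [531.1  83.9  17.8  71.4  85. ]
0.064 148 med [538.6 171.6  69. ] rect [538.7 171.1  18.1  73.8  83.4]
0.04 572 med [528.5  45.1  43.6] rect [540.5  77.  131.  114.2  86.5]
0.02 818 med [521.9 -24.2  24.5] rect [534.6  56.  252.7  99.3  84.6]
0.02 622 med [522.4 -34.4  24.5] rect [518.6 -33.   72.1  84.7  84.9]
scene
0.124 683 med [532.4 133.3 128.8] rect [530.  131.7  51.4  85.3  87.4]
0.085 61 med [529.3  36.   88.3] rect [529.2  34.3  18.   24.1  86.3]
0.064 53 med [562.5  83.   68.6] rect [560.3  83.7  18.9  20.3  76.9]
0.064 343 med [541.3 167.8  68.6] rect [536.3 167.9  31.8  82.4  81.1]
0.04 524 med [547.1  45.5  43.2] rect [547.6  96.5 167.7 113.4  83.9]
0.02 796 med [536.4 -22.1  23.9] rect [530.3  58.9 257.8  82.1  85. ]
0.02 556 med [527.9 -35.   23.9] rect [522.3 -33.9  71.8  82.2  85.9]
hi [(np.int64(590), np.int64(176), np.int64(12)), (np.int64(587), np.int64(170), np.int64(14)), (np.int64
[... 2932 characters left out ...]
), np.int64(12)), (np.int64(477), np.int64(14), np.int64(15)), (np.int64(477), np.int64(8), np.int64(13)), (np.int64(474), np.int64(2), np.int64(15)), (np.int64(483), np.int64(-2), np.int64(18)), (np.int64(472), np.int64(-8), np.int64(12)), (np.int64(481), np.int64(-14), np.int64(13)), (np.int64(472), np.int64(-20), np.int64(12)), (np.int64(481), np.int64(-26), np.int64(12)), (np.int64(470), np.int64(-32), np.int64(12)), (np.int64(470), np.int64(-37), np.int64(13)), (np.int64(481), np.int64(-43), np.int64(25)), (np.int64(481), np.int64(-48), np.int64(28)), (np.int64(470), np.int64(-55), np.int64(15)), (np.int64(468), np.int64(-61), np.int64(12)), (np.int64(468), np.int64(-67), np.int64(15))]
```

```bash
python3 -m handwheel '[[-0.02,-0.019,0,0,0],[-0.041,-0.039,0,0,0],[-0.041,-0.039,0,0,0],[-0.041,-0.039,0,0,0],[-0.041,-0.039,0,0,0],[-0.041,-0.039,0,0,0],[-0.041,-0.039,0,0,0],[-0.041,-0.039,0,0,0],[-0.041,-0.039,0,0,0],[-0.041,-0.039,0,0,0],[-0.041,-0.039,0,0,0],[-0.041,-0.039,0,0,0]]'; python3 -m handwheel '[[-0.02,-0.02,0,-0.1,0],[0,0,0,-0.094,0],[0,0,0,0,0]]'; python3 -c "
from workcell import r
s=r.get_state();print(s['q'])"
```

```text
t: 1.6
eef_pos: [0.5091, 0.0613, 0.2423]
eef_rot: [180.0, -0.0, 163.9]
contact_force: [-0.0, 1.2, -0.8]
grip_width: 0.0849
grip_force: 0.0
t: 1.98
eef_pos: [0.5221, 0.038, 0.242]
eef_rot: [-180.0, -0.0, 174.9]
contact_force: [-0.8, 0.5, 0.1]
grip_width: 0.0855
grip_force: 0.0
[-41.52198867   3.93487258  34.42556611 102.89843575  -2.30490439
  73.90575517  78.38080833]
```

```bash
python3 -m handwheel '[[-0.005,-0.004,0.04,0,155],[0,0,0.04,0,155],[0,0,0.02,0,155],[0,0,0,0,155]]' 40;
```

```text
t: 2.48
eef_pos: [0.5256, 0.0342, 0.141]
eef_rot: [-179.9, -0.2, 174.9]
contact_force: [0.3, -0.3, -0.3]
grip_width: 0.0336
grip_force: 0.0
```

Check alignment over the lug from a close crop before going down.

```bash
python3 - <<'E'
from workcell import r
from h import *
c=r.camera("scene"); crop(c,275,390,150,270,5,"pics/c2.png")
E
```

```text
(no output)
```

View pics/c2.png

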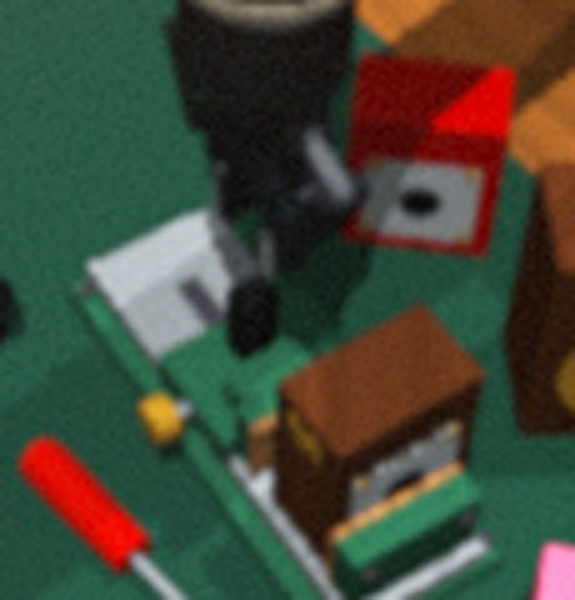

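```bash
python3 -m handwheel '[[0,0,0.03,0,155],[0,0,0.02,0,155],[0,0,0.019,0,155],[0,0,0,0,155]]'; python3 -m handwheel '[[0,0,0,0,255],[0,0,0,0,255],[0,0,0,0,255],[0,0,0,0,255]]' 40
```

```text
t: 3.02
eef_pos: [0.5267, 0.0341, 0.0735]
eef_rot: [-180.0, -0.0, 175.0]
contact_force: [0.5, 0.0, 1.0]
grip_width: 0.0337
grip_force: 0.0
t: 3.52
eef_pos: [0.5277, 0.034, 0.0748]
eef_rot: [179.9, 0.1, 175.0]
contact_force: [-2.8, -0.7, 7.4]
grip_width: 0.0173
grip_force: 41.7
```

```bash
python3 -m handwheel '[[0,-0.004,0,0,255],[0,-0.008,0,0,255],[0,-0.008,0,0,255],[0,-0.008,0,0,255],[0,-0.008,0,0,255],[0,-0.006,0,0,255],[0,-0.004,0,0,255],[0,-0.002,0,0,255],[0,0,0,0,255],[0,0,0,0,255]]'
```

```text
t: 4.78
eef_pos: [0.5235, -0.0139, 0.0748]
eef_rot: [179.9, 0.1, 175.0]
contact_force: [-2.6, -0.8, 7.7]
grip_width: 0.0177
grip_force: 41.8
```

```bash
python3 -m handwheel '[[0,0,0,0,155],[0,0,0,0,155],[0,0,0,0,155],[0,0,-0.03,0,155],[0,0,-0.05,0,155],[0,0,-0.05,0,0],[0,0,0,0,0],[0,0,0,0,0]]'; python3 - <<'E'
from workcell import r
from h import *
for n in("top","scene"):
    c=r.camera(n); print(n)
    blobs(c,[(.124,.136)],(.47,.6,.075,.2))
    blobs(c,[(.064,.076)],(.48,.58,.0,.06))
    blobs(c,[(.064,.076)],(.48,.58,.145,.2))
E
```

```text
t: 5.78
eef_pos: [0.5224, -0.0139, 0.2028]
eef_rot: [180.0, -0.0, 175.0]
contact_force: [0.2, -0.5, -0.7]
grip_width: 0.0842
grip_force: 0.0
top
0.124 582 med [528.6 130.  129.3] rect [528.6 130.4  50.   84.2  85.8]
0.064 148 med [537.2 171.2  69.7] rect [538.9 171.3  16.4  74.1  84.7]
scene
0.124 690 med [532.8 133.4 128.8] rect [530.5 131.7  50.8  84.6  86.3]
0.064 186 med [530.5  38.9  68.3] rect [529.1  38.2  18.4  73.7  86.5]
0.064 343 med [541.5 167.9  68.5] rect [535.8 168.   32.2  83.9  82.1]
```

```bash
python3 -m handwheel '[[0.001,0.02,0,0,0],[0.001,0.04,0,0,0],[0.002,0.04,0,0,0],[0.0014,0.03,0,0,0],[0,0.015,0,0,0],[0,0,0,0,0],[0,0,0.03,0,0],[0,0,0.03,0,0],[0,0,0.025,0,0],[0,0,0.015,0,0],[0,0,0.005,0,0],[0,0,0,0,0]]'
```

```text
t: 7.38
eef_pos: [0.5303, 0.1305, 0.0987]
eef_rot: [-180.0, 0.0, 174.9]
contact_force: [0.3, -0.0, 0.6]
grip_width: 0.0856
grip_force: 0.0
```

```bash
python3 -m handwheel '[[0,0,0,0,120],[0,0,0,0,120],[0,0,0,0,130],[0,0,0,0,130],[0,0,0,0,130]]' 30
```

```text
t: 8.0
eef_pos: [0.5304, 0.1311, 0.0991]
eef_rot: [180.0, 0.0, 175.0]
contact_force: [-2.5, -0.7, 6.2]
grip_width: 0.05
grip_force: 31.0
```

```bash
python3 -m handwheel '[[0,0,-0.005,0,130],[0,0,-0.015,0,130],[0,0,-0.02,0,130],[0,0,-0.02,0,130],[-0.002,-0.009,0,0,130],[-0.0024,-0.009,0,0,130],[0,0,0,0,130]]' 40; python3 -m handwheel '[[0,0,0,0.1,130],[0,0,0,0.16,130],[0,0,0,0.16,130],[0,0,0,0.16,130],[0,0,0,0.16,130],[0,0,0,0.16,130],[0,0,0,0.16,130],[0,0,0,0.16,130],[0,0,0,0.16,130],[0,0,0,0.111,130],[0,0,0,0.08,130],[0,0,0,0,130]]'; python3 - <<'E'
from workcell import r
from h import *
print(r.get_state()['q'])
c=r.camera("scene"); crop(c,275,390,150,270,5,"pics/c3.png")
E
```

```text
t: 8.88
eef_pos: [0.5325, 0.1109, 0.1576]
eef_rot: [-179.9, -0.1, 174.8]
contact_force: [-0.4, 0.0, -3.3]
grip_width: 0.0502
grip_force: 42.2
t: 10.38
eef_pos: [0.5325, 0.1126, 0.1578]
eef_rot: [-180.0, 0.0, 85.0]
contact_force: [-0.0, -0.0, -3.5]
grip_width: 0.0495
grip_force: 42.3
[-54.19075601  12.38140011  42.80953757 106.60955968  -9.25631874
  64.59076903 -13.05680306]
```

View pics/c3.png

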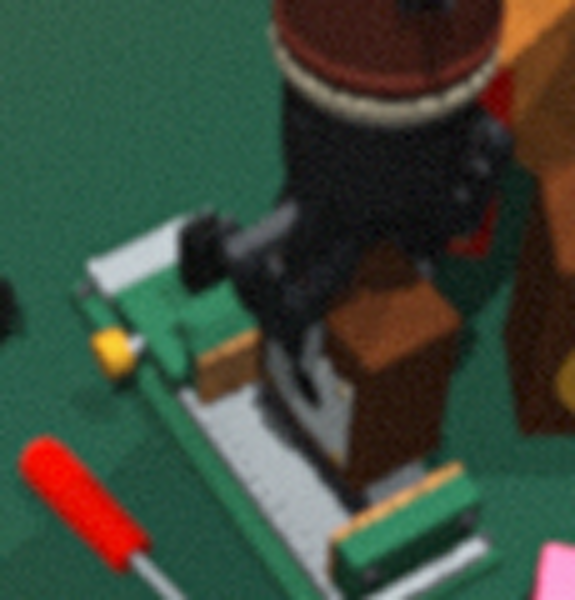

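```bash
python3 -m handwheel '[[0,0,0.01,0,130],[0,0,0.015,0,130],[0,0,0.015,0,130],[0,0,0.01,0,130],[0,0,0.005,0,130],[0,0,0.002,0,130],[0,0,0,0,130],[0,0,0,0,130]]'
```

```text
t: 11.42
eef_pos: [0.533, 0.1127, 0.1017]
eef_rot: [180.0, -0.0, 85.0]
contact_force: [0.5, 0.6, -3.4]
grip_width: 0.0499
grip_force: 42.2
```

```bash
python3 -m handwheel '[[0,0,0.0015,0,130],[0,0,0.001,0,130],[0,0,0,0,130]]';  python3 -m handwheel '[[0,0,0.001,0,130],[0,0,0,0,130]]'
```

```text
t: 11.8
eef_pos: [0.5329, 0.1128, 0.0992]
eef_rot: [180.0, -0.0, 85.0]
contact_force: [-2.7, 1.0, 1.9]
grip_width: 0.0495
grip_force: 42.6
t: 12.05
eef_pos: [0.533, 0.1128, 0.0991]
eef_rot: [-180.0, -0.1, 85.0]
contact_force: [-6.8, -0.8, 16.7]
grip_width: 0.0498
grip_force: 44.0
```

Seated on the bed. Back off slightly, release and rise.

```bash
python3 -m handwheel '[[0,0,-0.001,0,130],[0,0,0,0,90],[0,0,0,0,60],[0,0,0,0,0],[0,0,0,0,0],[0,0,0,0,0],[0,0,-0.02,0,0],[0,0,-0.04,0,0],[0,0,-0.05,0,0],[0,0,0,0,0]]'; python3 - <<'E'
from workcell import r
from h import *
for n in("top","scene"):
    c=r.camera(n); print(n)
    blobs(c,[(.118,.142)],(.47,.6,.05,.2))
    blobs(c,[(.064,.076)],(.48,.58,.0,.06))
    blobs(c,[(.085,.097)],(.49,.56,-.05,.03))
crop(c,275,390,150,270,5,"pics/c4.png")
E
```

```text
t: 13.3
eef_pos: [0.5349, 0.1129, 0.2124]
eef_rot: [179.7, -0.2, 84.9]
contact_force: [-0.5, 0.5, -1.1]
grip_width: 0.0856
grip_force: 0.0
top
0.118 160 med [531.8  82.8 129.1] rect [530.5  83.5  23.2  49.   86.2]
0.064 164 med [525.4  36.6  69.5] rect [527.3  36.6  18.   73.   85.1]
0.085 51 med [522.4 -13.4  89.7] rect [522.6 -13.1  22.3  16.5   1.4]
scene
0.118 723 med [537.2 118.8 128.6] rect [534.7 115.5  84.2  51.2  86.6]
0.064 127 med [542.7  36.7  68.8] rect [529.5  37.1  18.3  73.1  87.4]
0.085 28 med [530.5 -13.   89.1] rect [530.5 -13.2  16.   11.4  83.6]
```

View pics/c4.png

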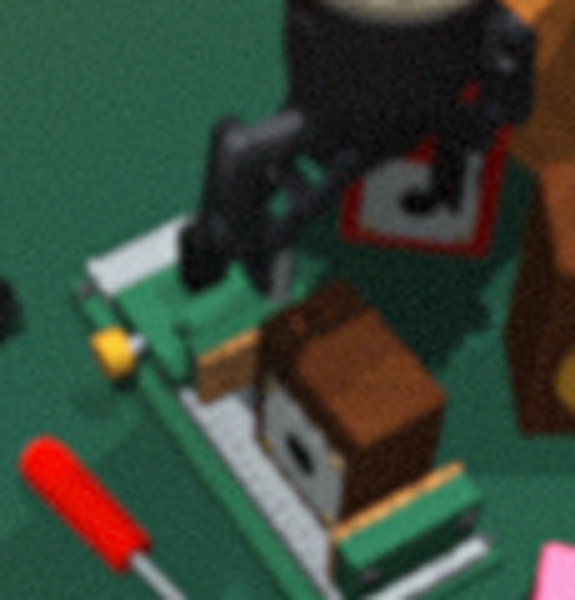

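```bash
python3 -m handwheel '[[-0.027,0.001,0,0,0],[-0.04,0,0,0,0],[-0.04,0,0,0,0],[-0.02,0,0,0,155],[0,0,0,0,155]]'; python3 -m handwheel '[[0,0,0,-0.1,155],[0,0,0,-0.16,155],[0,0,0,-0.16,155],[0,0,0,-0.16,155],[0,0,0,-0.16,155],[0,0,0,-0.16,155],[0,0,0,-0.16,155],[0,0,0,-0.16,155],[0,0,0,-0.16,155],[0,0,0,-0.111,155],[0,0,0,-0.08,155],[0,0,0,0,155]]'
```

```text
t: 14.02
eef_pos: [0.5222, -0.0148, 0.2082]
eef_rot: [-179.9, 0.0, 84.8]
contact_force: [-0.4, 0.5, -0.0]
grip_width: 0.0515
grip_force: 0.0
t: 15.52
eef_pos: [0.5227, -0.0122, 0.2083]
eef_rot: [-180.0, -0.0, 175.1]
contact_force: [0.2, 0.4, 1.1]
grip_width: 0.0335
grip_force: 0.0
```

```bash
python3 -m handwheel '[[-0.001,-0.0015,0.03,0,155],[0,0,0.04,0,155],[0,0,0.03,0,155],[0,0,0.02,0,155],[0,0,0.013,0,155],[0,0,0,0,155],[0,0,0,0,255],[0,0,0,0,255],[0,0,0,0,255],[0,0,0,0,255]]' 60
```

```text
t: 16.77
eef_pos: [0.524, -0.0153, 0.0766]
eef_rot: [179.9, 0.1, 175.0]
contact_force: [-1.1, 2.1, 6.4]
grip_width: 0.0167
grip_force: 59.8
```

```bash
python3 -m handwheel '[[0,0.003,0,0,255],[0,0.005,0,0,255],[0,0.005,0,0,255],[0,0.004,0,0,255],[0,0.002,0,0,255],[0,0,0,0,255]]'; python3 -m handwheel '[[0,0.001,0,0,255],[0,0.001,0,0,255],[0,0.001,0,0,255],[0,0.001,0,0,255],[0,0.001,0,0,255],[0,0.001,0,0,255]]';python3 -m handwheel '[[0,0.001,0,0,255],[0,0.001,0,0,255],[0,0,0,0,255]]'
```

```text
t: 17.52
eef_pos: [0.5257, 0.0033, 0.0766]
eef_rot: [180.0, 0.1, 175.0]
contact_force: [-1.9, 0.4, 7.3]
grip_width: 0.017
grip_force: 59.9
t: 18.27
eef_pos: [0.5262, 0.0089, 0.0766]
eef_rot: [180.0, 0.1, 174.9]
contact_force: [-1.5, -1.2, 6.6]
grip_width: 0.017
grip_force: 60.0
t: 18.65
eef_pos: [0.5264, 0.011, 0.0766]
eef_rot: [180.0, 0.1, 174.9]
contact_force: [-2.5, -0.9, 6.8]
grip_width: 0.0168
grip_force: 60.0
```

```bash
for i in 1; do python3 -m handwheel '[[0,0.001,0,0,255],[0,0.001,0,0,255],[0,0.001,0,0,255]]' | grep -E 'eef_pos|contact'; python3 -m handwheel '[[0,0.001,0,0,255],[0,0.0005,0,0,255],[0,0.0005,0,0,255]]'| grep -E 'eef_pos|contact'; python3 -m handwheel '[[0,0.0005,0,0,255],[0,0.0005,0,0,255]]'| grep -E 'eef_pos|contact'; done
```

```text
eef_pos: [0.5265, 0.0134, 0.0766]
contact_force: [-2.2, -2.4, 8.0]
eef_pos: [0.5267, 0.0145, 0.0767]
contact_force: [-2.9, -6.3, 8.2]
eef_pos: [0.5267, 0.0145, 0.0766]
contact_force: [-3.6, -11.1, 8.8]
```

```bash
python3 -m handwheel '[[0,0.0003,0,0,255],[0,0,0,0,255]]'| grep -E 'eef_pos|contact'; python3 -m handwheel '[[0,0,0,0,255],[0,0,0,0,255]]'| grep -E 'eef_pos|contact'; python3 - <<'E'
from workcell import r
from h import *
c=r.camera("top"); crop(c,245,360,165,240,5,"pics/c5a.png"); d=r.camera("scene"); crop(d,275,390,180,290,5,"pics/c5b.png")
a=cv2.imread("pics/c5a.png");b=cv2.imread("pics/c5b.png")
h=max(len(a),len(b)); a=cv2.copyMakeBorder(a,0,h-len(a),0,0,0); cv2.imwrite("pics/c5.png",cv2.resize(np.hstack([a,b]),(800,int(800*h/1150))))
blobs(d,[(.118,.142)],(.47,.6,.05,.2)); blobs(c,[(.118,.142)],(.47,.6,.075,.2))
E
```

```text
eef_pos: [0.5266, 0.0145, 0.0766]
contact_force: [-4.4, -9.7, 8.7]
eef_pos: [0.5266, 0.0145, 0.0766]
contact_force: [-2.4, -10.1, 7.6]
0.118 752 med [538.8 119.3 128.7] rect [535.  105.5 108.4  50.8  85.1]
0.118 396 med [534.4 129.2 129.5] rect [534.6 129.7  56.7  50.   85.4]
```

View pics/c5.png

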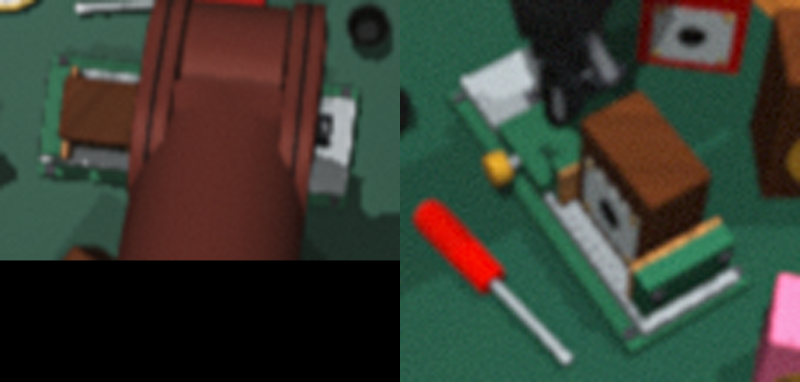

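```bash
python3 -m handwheel '[[0,0.0004,0,0,255],[0,0.0004,0,0,255],[0,0,0,0,255]]'| grep -E 'eef_pos|contact'; python3 -m handwheel '[[0,0,0,0,255],[0,0,0,0,255],[0,0,0,0,255]]'| grep -E 'eef_pos|contact'; python3 -m handwheel '[[0,0,0,0,255]]'| grep -E 'eef_pos|contact'
```

```text
eef_pos: [0.5267, 0.0146, 0.0766]
contact_force: [-2.9, -12.6, 8.3]
eef_pos: [0.5266, 0.0146, 0.0766]
contact_force: [-3.9, -12.0, 8.9]
eef_pos: [0.5267, 0.0146, 0.0767]
contact_force: [-3.6, -12.3, 9.2]
```

```bash
python3 -m handwheel '[[0,0.0006,0,0,255],[0,0.0006,0,0,255],[0,0,0,0,255],[0,0,0,0,255]]'| grep -E 'eef_pos|contact'; python3 -m handwheel '[[0,0,0,0,255],[0,0,0,0,255],[0,0,0,0,255],[0,0,0,0,255]]'| grep -E 'eef_pos|contact'; python3 -m handwheel '[[0,0,0,0,255],[0,0,0,0,255]]'
```

```text
eef_pos: [0.5266, 0.0146, 0.0766]
contact_force: [-3.5, -16.1, 9.4]
eef_pos: [0.5266, 0.0146, 0.0766]
contact_force: [-3.4, -15.9, 10.0]
t: 22.38
eef_pos: [0.5266, 0.0146, 0.0766]
eef_rot: [-179.8, 0.0, 174.7]
contact_force: [-4.4, -16.1, 9.6]
grip_width: 0.0172
grip_force: 60.5
```

```bash
python3 -c "
from workcell import r
print(r.finish_job())"
```

```text
the job is handed in; nothing more can be done
None
```

I turned the clock case so its back plate faces your seat and stood it flat between the jaws. I handed in at about 22 s, still holding the sliding jaw pressed: about 16 N at the wrist, so an estimated 11 to 14 N on the fixed jaw after friction. No verdict came back.

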